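# Free the seized bench-pin slide

### The job

One of the two little slides on the jeweller's bench carries the wooden bench pin with the V notch; its carriage has seized. Push that carriage forward along its rail, pin end leading, until it breaks free and comes fully home against its hidden end stop, without ramming it, and leave it there. Do not move the slide that carries the steel vice.

Things in the scene. Friction and masses are not known exactly. Their poses are not given: they have to be found in the camera images.
- pin_carriage (a joint): Travel (m) of the carriage, a dark steel plate 64 x 100 mm, that bears the bench pin: a flat wooden board with a V notch, 54 mm wide, top 56 mm above the table. 0 = rear end, grows going forward, 0.110 = at the hidden stop, a rubber buffer giving about 1 mm per 3 N. Starts at 0 to 0.04. Seized: about 10 N moves it until it breaks free at 0.05, then 4 N; stays where left.
- pin_push (a point): Middle of the rear face of the bench-pin carriage's push plate: 76 mm above the table, 25 mm below the plate's top. The upright aluminium plate, 60 mm wide and 10 mm thick, stands across the carriage's rear end. y axis = forward travel (roughly the robot's left), z up. It moves with the carriage. Behind it is only the bed with rods, up to 26 mm high.
- pin_bed_front (a point): Middle of the top edge at the front end of the bench-pin slide's bed: an aluminium bar 70 mm wide, 280 mm long, 20 mm high, screwed to the table, with two rods along it. y axis = forward travel. At the stop the carriage plate's leading edge is still 50 mm short of this end, and the push plate's rear face 150 mm short of it.
- vice_push (a point): The same point on the other slide, which stands alongside the first, nearer to or farther from the robot (bed centres about 165 mm apart across). It has an equal bed, carriage and push plate, but bears a small vice: two upright steel jaws 50 mm wide, tops 74 mm above the table. To be left where it is.

How it is judged (in metres and radians):
At the end, for the whole second after the job is handed in: The bench-pin carriage rests within 10 mm of its end stop (joint above 0.100 m), at rest, and the vice carriage is within 10 mm of where it began (value of joint pin_carriage above 0.1 m and velocity of joint pin_carriage between -0.01 and 0.01 m/s and distance of vice_push from where it was at the start of the episode below 0.01 m); the robot touches nothing.
It fails at once if the vice carriage is pushed more than 10 mm from where it was (distance of vice_push from where it was at the start of the episode above 0.01 m).
It fails at once if the bench-pin carriage is rammed: pushed with more than 60 N (contact force between pin_carriage and the fingers above 60 N or contact force between pin_carriage and the arm above 60 N).
It also fails if it takes over 30 s, if anything falls off the work surface, if the arm or the gripper's body presses on something with over 40 N, if the wrist force passes 120 N, or if a joint passes its speed limit or range.

### The arm

A 6-joint arm with a two-finger parallel gripper is mounted at the origin on the work surface. World frame = base frame: x ahead of the robot, y to its left, z up, the work surface at z = 0. Lengths are in mm, angles in rad, forces in N, time in s.
With the tool pointing down it reaches from about 425 to 1125 mm from the base axis. Payload 14.9 kg.
Tool frame: the origin (TCP) lies at the very end of the fingers, on their centre line; the grasp point (between the pads) lies 19 mm behind it; z points along the fingers, y is the line along which they close (so a half turn about z gives the same grasp; the last joint's range is limited). The gripper opens to 91 mm and grips with 3 to 60 N. Pads are 32 mm wide; open, the fingers measure 118 mm over their backs; the gripper's body (76 mm by 178 mm) begins 60 mm behind the grasp point.
Start: joints at [1.313, 0.379, 1.734, -0, 1.028, -0.033], TCP at [156.044, 682.399, 213.932] pointing down, gripper open.
Joint ranges: [-2.77, 2.77], [-0.74, 2.19], [0, 2.66], [-1.06, 4.2], [0.31, 2.87], [-3.08, 3.08]. Speed limits (rad/s): [1.89, 1.89, 2.39, 3.14, 3.14, 3.14].

### API

Orientations are given as a rotation vector (axis times angle).
In Python, from station import ctrl gives the robot as it stands.
- The arm moves only by the tool play_rows, never from a script. Its argument "deltas" is a list of rows, each an object of numbers: "tx", "ty", "tz": the shift along the tool's x, y, z in mm; "twist": the turn about the tool's z in degrees. In form: [{"tx": .., "ty": .., "tz": .., "twist": ..}, ...]. A call has 1 to 8 rows; each row is the pose to reach, as a shift and turn from the pose commanded when the call began, along the tool's axes at that moment; what a row does not reach only later rows make up. A row lasts 1/12 s, in which the tool goes at most 41.7 mm and 7.16 degrees, less where a joint would pass 70% of its speed; a pose out of reach is approached as far as the arm can. A call with a gripper value outside its range is refused whole. "jaw" is the closure in counts, from 0 (fully open) to 255 (shut), set as the call begins (left out, the last holds). The fingers move at their own pace and stop on an object; "newtons" is the grip in N (left out, the last holds). Time passes only in rows, so rows that repeat a pose let the fingers close. It gives the time, the measured TCP pose, the force, the opening and the grip force at its end, in the units of the state.
- ctrl.get_obs(): the state, without advancing time (a new reading comes with each control period).
- ctrl.grab_frame(name): name is "scene" or "top" or "wrist"; returns the picture (400x640x3 uint8, red, green, blue); there is no depth.
- ctrl.calibration(name): a dict with "fx", "fy", "cx", "cy" (pixels), "dist_coeffs" ([k1, k2, p1, p2, k3] as OpenCV has them; the pictures are not rectified), "R" (3x3) and "t" (3): a world point X has camera coordinates R X + t. Camera axes: x right, y down, z forward; pixel columns grow to the right and rows downward; lengths in mm; the calibration is good to about 2 mm. A picture is of the moment at which its call begins: read the wrist's pose just before it. calibration takes no time and is no camera call; for the wrist camera it gives the pose at the moment of the call.
- ctrl.job_done(): hands the job in; it is judged then, once.
The state is a dict: "time_s": time; "joint_positions": joint angles; "dq": joint speeds; "effort": joint torques, N m; "tool_pos": TCP position; "tool_rot": TCP orientation; "contact_force": force on the tool from outside, world axes, zero at the start; "moment": the same for the moment, N m; "gripper_width": opening from 0.0 (shut) to 1.0 (fully open); "finger_force": force on a finger pad.
Only numpy, scipy, OpenCV 4.12 (cv2) and the standard library are available. Lean on these libraries where they do the work, as an engineer would, in place of code of your own. Each camera call takes 0.05 s, during which the arm holds its last target. There are 200 camera calls.

## Working session

There is one attempt and no reset: what is moved stays moved. The work goes in short steps, Python scripts to look and compute and a tool call to move; the robot and the scene stay as the last step left them, time stands still between calls to the robot, and variables do not carry over. Pictures are saved under pics/ and viewed, at most 10 in all, crops included, and the job is handed in when it is done.

Besides the shell and the picture viewer there is one more tool, called after "Emit:" as name(argument=value, ...), one argument or row to a line, values as JSON. play_rows: Moves the arm, as the interface text tells. Its arguments: {"type":"object","properties":{"deltas":{"type":"array","items":{"type":"object","properties":{"tx":{"type":"number"},"ty":{"type":"number"},"tz":{"type":"number"},"twist":{"type":"number"}}}},"jaw":{"type":"number"},"newtons":{"type":"number"}},"required":["deltas"]}

```bash
mkdir -p pics; python3 - <<'E'
from station import ctrl
import cv2
o=ctrl.get_obs();print({k:o[k] for k in('time_s','tool_pos','tool_rot','contact_force','gripper_width')})
for n in('scene','top'):
    cv2.imwrite(f'pics/{n}0.png',ctrl.grab_frame(n)[:,:,::-1]);print(n,ctrl.calibration(n))
E
```

```text
{'time_s': 0.0, 'tool_pos': array([155.93791723, 681.98878785, 213.26500584]), 'tool_rot': array([-3.52347306e-01, -3.12161024e+00,  1.76414387e-03]), 'contact_force': array([-0.16460572,  0.26706925,  0.15306357]), 'gripper_width': 1.003181793899019}
scene {'fx': 387.78933956737046, 'fy': 387.78933956737046, 'cx': 325.2992924674624, 'cy': 200.81737886056484, 'dist_coeffs': array([-0.05648637,  0.        ,  0.        ,  0.        ,  0.        ]), 'R': array([[ 0.1833315 ,  0.98281399, -0.02159213],
       [ 0.53354041, -0.11792512, -0.83751316],
       [-0.82566591,  0.14202228, -0.54599037]]), 't': array([ -94.90460062, -222.84393692, 1216.51613294])}
top {'fx': 440.77120491538784, 'fy': 440.77120491538784, 'cx': 320.6529905242543, 'cy': 201.28268779360081, 'dist_coeffs': array([-0.11601275,  0.        ,  0.        ,  0.        ,  0.        ]), 'R': array([[ 0.02193219, -0.99971525,  0.00940164],
       [-0.98851921, -0.02309082, -0.14932044],
       [ 0.14949502, -0.00601878, -0.98874416]]), 't': array([-41.8947314 , 572.9386704 , 810.76250115])}
```

View pics/scene0.png

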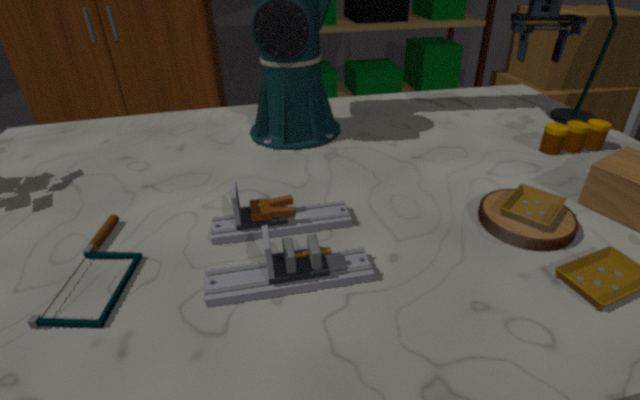

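View pics/top0.png

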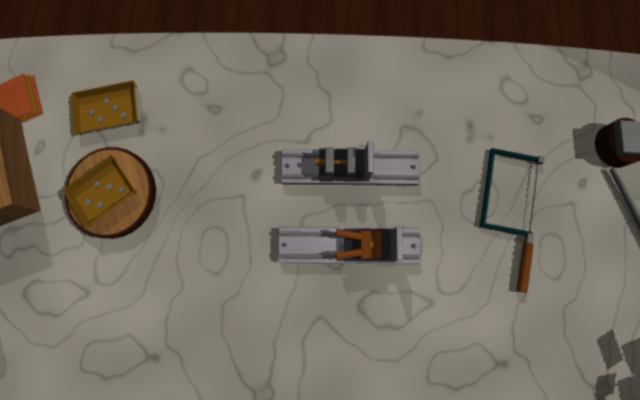

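The pin slide is the one nearer the robot: in the top view the pin is at about (360,244), its push plate at about (398,243) and the bed runs from (278,245) to (420,245). The vice slide is farther away, at row 166. Forward is image left, which is +y.

```bash
cat > h.py <<'E'
import numpy as np,cv2
from station import ctrl
def ray(n,uv,z,c=None):
    c=c or ctrl.calibration(n);K=np.array([[c['fx'],0,c['cx']],[0,c['fy'],c['cy']],[0,0,1]])
    p=cv2.undistortPoints(np.array(uv,float).reshape(-1,1,2),K,c['dist_coeffs']).reshape(-1,2)
    R=np.array(c['R']);C=-R.T@c['t'];d=np.c_[p,np.ones(len(p))]@R
    return C+d*((z-C[2])/d[:,2])[:,None]
def proj(n,X):
    c=ctrl.calibration(n);K=np.array([[c['fx'],0,c['cx']],[0,c['fy'],c['cy']],[0,0,1]])
    return cv2.projectPoints(np.array(X,float).reshape(-1,1,3),cv2.Rodrigues(c['R'])[0],c['t'],K,c['dist_coeffs'])[0].reshape(-1,2)
E
python3 - <<'E'
from h import *
im=cv2.imread('pics/top0.png')
cv2.imwrite('pics/crop.png',cv2.resize(im[130:280,265:435],None,fx=4,fy=4,interpolation=cv2.INTER_CUBIC)[:600])
print(ray('top',[(278,228),(278,263),(420,228),(420,263),(275,150),(419,184)],20).round(0))
E
```

```text
[[ 522.   54.   20.]
 [ 453.   52.   20.]
 [ 528. -228.   20.]
 [ 459. -227.   20.]
 [ 680.   66.   20.]
 [ 617. -227.   20.]]
```

View pics/crop.png

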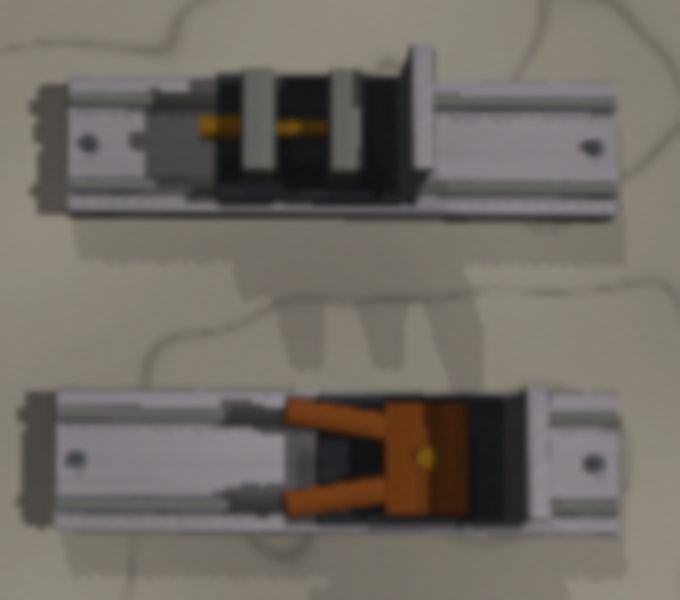

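The crop shows the pin bed's front corners at (57,388) and (57,524), its rear corners at (618,393) and (620,522), and the push plate's rear top edge from (548,390) to (548,517).

```bash
python3 - <<'E'
from h import *
f=lambda a:np.array(a)/4+[265,130]-.375
B=ray('top',f([(57,388),(57,524),(618,393),(620,522)]),20)
P=ray('top',f([(548,390),(548,517),(527,388),(527,517)]),101)
V=ray('top',f([(433,46),(433,168)]),101)
print(B.round(1),P.round(1),V.round(1))
F=(B[0]+B[1])/2;Rr=(B[2]+B[3])/2;u=(F-Rr);print(np.linalg.norm(u));u/=np.linalg.norm(u)
m=(P[0]+P[1])/2
print('F',F,'u',u,'plate mid',m,'dist to front',(F-m)@u,'q',260-(F-m)@u)
print('widths',np.linalg.norm(B[0]-B[1]),np.linalg.norm(P[0]-P[1]))
R=cv2.Rodrigues(ctrl.get_obs()['tool_rot'])[0];print(R.round(3))
yaw=np.degrees(np.arctan2(u[1],u[0]));print('u yaw',yaw,'tool x yaw',np.degrees(np.arctan2(R[1,0],R[0,0])))
E
```

```text
[[ 524.7   52.3   20. ]
 [ 458.    50.    20. ]
 [ 528.3 -226.1   20. ]
 [ 464.5 -226.7   20. ]] [[ 521.4 -175.3  101. ]
 [ 464.5 -175.2  101. ]
 [ 522.1 -165.8  101. ]
 [ 464.4 -165.8  101. ]] [[ 679.9 -122.8  101. ]
 [ 622.1 -122.9  101. ]]
277.5964341847096
F [491.3718635   51.17924627  20.        ] u [-0.01824696  0.99983351  0.        ] plate mid [ 492.95050483 -175.25920975  101.        ] dist to front 226.42956175790763 q 33.570438242092365
widths 66.7484564362972 56.85321535217408
[[-0.975  0.223 -0.   ]
 [ 0.223  0.975 -0.001]
 [-0.    -0.001 -1.   ]]
u yaw 91.04553201088677 tool x yaw 167.1209714251439
```

Emit:
play_rows(
  deltas=[
    {"tx": -34,"ty": -13,"tz": 0,"twist": -2},
    {"tx": -68,"ty": -26,"tz": 0,"twist": -4},
    {"tx": -102,"ty": -39,"tz": 0,"twist": -6},
    {"tx": -136,"ty": -52,"tz": 0,"twist": -8},
    {"tx": -170,"ty": -65,"tz": 0,"twist": -10},
    {"tx": -204,"ty": -79,"tz": 0,"twist": -12},
    {"tx": -238,"ty": -92,"tz": 0,"twist": -13.9},
    {"tx": -270,"ty": -105,"tz": 0,"twist": -13.9},
  ],
  jaw=255,
  newtons=40,
)

```text
time_s: 0.77
tool_pos: [397.2, 518.4, 213.7]
tool_rot: [0.031, -3.141, 0.0]
contact_force: [0.5, 1.1, -0.5]
gripper_width: 0.447
finger_force: 0.0
```

Emit:
play_rows(
  deltas=[
    {"tx": -18,"ty": -28},
    {"tx": -36,"ty": -56},
    {"tx": -54,"ty": -84},
    {"tx": -72,"ty": -112},
    {"tx": -90,"ty": -140},
    {"tx": -107,"ty": -168},
    {"tx": -124,"ty": -196},
    {"tx": -140,"ty": -222},
  ],
)

```text
validation failed for argument at $.de...
```

Emit:
play_rows(
  deltas=[
    {"tx": 0,"ty": -35},
    {"tx": 0,"ty": -70},
    {"tx": 0,"ty": -105},
    {"tx": 0,"ty": -140},
    {"tx": 0,"ty": -175},
    {"tx": 0,"ty": -210},
    {"tx": 0,"ty": -245},
    {"tx": 0,"ty": -280},
  ],
)

```text
validation failed for argument at $.de...
```

Emit:
play_rows(
  deltas=[
    {"tx": 6,"ty": -32},
    {"tx": 12,"ty": -64},
    {"tx": 18,"ty": -96},
    {"tx": 24,"ty": -128},
    {"tx": 30,"ty": -160},
    {"tx": 36,"ty": -192},
    {"tx": 42,"ty": -224},
    {"tx": 42,"ty": -224},
  ],
)

```text
validation failed for argument at $.de...
```

All four numbers are needed in each row.

Emit:
play_rows(
  deltas=[
    {"tx": -18,"ty": -28,"tz": 0,"twist": 0},
    {"tx": -36,"ty": -56,"tz": 0,"twist": 0},
    {"tx": -54,"ty": -84,"tz": 0,"twist": 0},
    {"tx": -72,"ty": -112,"tz": 0,"twist": 0},
    {"tx": -90,"ty": -140,"tz": 0,"twist": 0},
    {"tx": -107,"ty": -168,"tz": 0,"twist": 0},
    {"tx": -124,"ty": -196,"tz": 0,"twist": 0},
    {"tx": -140,"ty": -222,"tz": 0,"twist": 0},
  ],
)

```text
time_s: 1.43
tool_pos: [540.3, 298.7, 213.7]
tool_rot: [0.028, -3.141, 0.0]
contact_force: [0.2, 0.2, -0.4]
gripper_width: 0.008
finger_force: 0.0
```

Emit:
play_rows(
  deltas=[
    {"tx": 0,"ty": -35,"tz": 0,"twist": 0},
    {"tx": 0,"ty": -70,"tz": 0,"twist": 0},
    {"tx": 0,"ty": -105,"tz": 0,"twist": 0},
    {"tx": 0,"ty": -140,"tz": 0,"twist": 0},
    {"tx": 0,"ty": -175,"tz": 0,"twist": 0},
    {"tx": 0,"ty": -210,"tz": 0,"twist": 0},
    {"tx": 0,"ty": -245,"tz": 0,"twist": 0},
    {"tx": 0,"ty": -280,"tz": 0,"twist": 0},
  ],
)

```text
time_s: 2.1
tool_pos: [544.3, 18.8, 213.8]
tool_rot: [0.028, -3.141, -0.0]
contact_force: [0.3, -0.1, -0.8]
gripper_width: 0.008
finger_force: 0.0
```

Emit:
play_rows(
  deltas=[
    {"tx": 8,"ty": -35,"tz": 0,"twist": 0},
    {"tx": 16,"ty": -70,"tz": 0,"twist": 0},
    {"tx": 24,"ty": -105,"tz": 0,"twist": 0},
    {"tx": 32,"ty": -140,"tz": 0,"twist": 0},
    {"tx": 40,"ty": -175,"tz": 0,"twist": 0},
    {"tx": 48,"ty": -210,"tz": 0,"twist": 0},
    {"tx": 54,"ty": -243,"tz": 0,"twist": 0},
    {"tx": 54,"ty": -243,"tz": 0,"twist": 0},
  ],
)

```text
time_s: 2.77
tool_pos: [494.2, -227.7, 214.0]
tool_rot: [-0.023, 3.141, -0.001]
contact_force: [-0.0, -0.1, 0.6]
gripper_width: 0.003
finger_force: 0.0
```

```bash
python3 - <<'E'
from h import *
print(ctrl.get_obs()['tool_pos'].round(1))
print('expect plate rear edge in wrist',proj('wrist',[(521,-175,101),(464,-175,101)]).round(0))
for n in('wrist',):cv2.imwrite(f'pics/{n}1.png',ctrl.grab_frame(n)[:,:,::-1])
E
```

```text
[ 494.2 -227.7  214. ]
expect plate rear edge in wrist [[381. 233.]
 [386. 166.]]
```

View pics/wrist1.png

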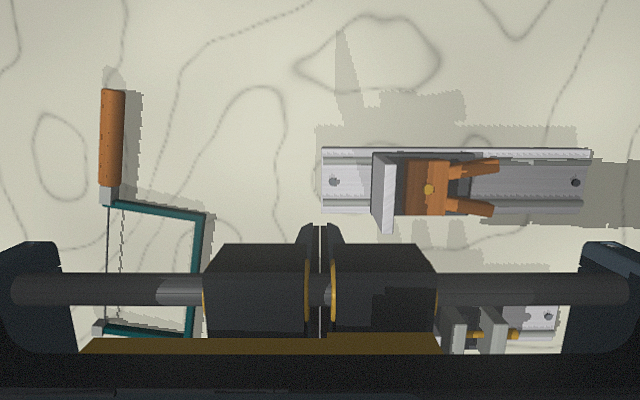

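The plate's rear top edge, at about (381,168) to (383,233), is where I expected it. The fingers are behind it and clear, so I'm descending to z≈60.

Emit:
play_rows(
  deltas=[
    {"tx": 0,"ty": 0,"tz": 26,"twist": 0},
    {"tx": 0,"ty": 0,"tz": 52,"twist": 0},
    {"tx": 0,"ty": 0,"tz": 78,"twist": 0},
    {"tx": 0,"ty": 0,"tz": 104,"twist": 0},
    {"tx": 0,"ty": 0,"tz": 130,"twist": 0},
    {"tx": 0,"ty": 0,"tz": 148,"twist": 0},
    {"tx": 0,"ty": 0,"tz": 154,"twist": 0},
    {"tx": 0,"ty": 0,"tz": 154,"twist": 0},
  ],
)

```text
time_s: 3.48
tool_pos: [494.3, -222.3, 58.6]
tool_rot: [0.029, -3.139, -0.002]
contact_force: [-0.2, -0.0, -0.9]
gripper_width: 0.005
finger_force: 0.0
```

Emit:
play_rows(
  deltas=[
    {"tx": 0,"ty": 5,"tz": 0,"twist": 0},
    {"tx": 0,"ty": 10,"tz": 0,"twist": 0},
    {"tx": 0,"ty": 15,"tz": 0,"twist": 0},
    {"tx": 0,"ty": 19,"tz": 0,"twist": 0},
    {"tx": 0,"ty": 22,"tz": 0,"twist": 0},
    {"tx": 0,"ty": 25,"tz": 0,"twist": 0},
    {"tx": 0,"ty": 28,"tz": 0,"twist": 0},
    {"tx": 0,"ty": 30,"tz": 0,"twist": 0},
  ],
)

```text
time_s: 4.15
tool_pos: [494.6, -193.2, 60.0]
tool_rot: [-0.028, 3.141, -0.0]
contact_force: [0.1, 0.0, 0.1]
gripper_width: 0.003
finger_force: 0.0
```

Emit:
play_rows(
  deltas=[
    {"tx": 0,"ty": 1.5,"tz": 0,"twist": 0},
    {"tx": 0,"ty": 3,"tz": 0,"twist": 0},
    {"tx": 0,"ty": 4.5,"tz": 0,"twist": 0},
    {"tx": 0,"ty": 6,"tz": 0,"twist": 0},
    {"tx": 0,"ty": 7.5,"tz": 0,"twist": 0},
    {"tx": 0,"ty": 9,"tz": 0,"twist": 0},
    {"tx": 0,"ty": 10.5,"tz": 0,"twist": 0},
    {"tx": 0,"ty": 12,"tz": 0,"twist": 0},
  ],
)

```text
time_s: 4.82
tool_pos: [494.4, -182.0, 59.9]
tool_rot: [-0.028, 3.141, -0.001]
contact_force: [-0.7, -7.8, -1.7]
gripper_width: 0.002
finger_force: 3.9
```

Emit:
play_rows(
  deltas=[
    {"tx": 0,"ty": 2,"tz": 0,"twist": 0},
    {"tx": 0,"ty": 4,"tz": 0,"twist": 0},
    {"tx": 0,"ty": 6,"tz": 0,"twist": 0},
    {"tx": 0,"ty": 8,"tz": 0,"twist": 0},
    {"tx": 0,"ty": 10,"tz": 0,"twist": 0},
    {"tx": 0,"ty": 12,"tz": 0,"twist": 0},
    {"tx": 0,"ty": 14,"tz": 0,"twist": 0},
    {"tx": 0,"ty": 16,"tz": 0,"twist": 0},
  ],
)

```text
time_s: 5.48
tool_pos: [494.2, -165.8, 60.0]
tool_rot: [-0.028, 3.141, -0.001]
contact_force: [0.8, -4.5, -2.2]
gripper_width: 0.003
finger_force: 1.8
```

Emit:
play_rows(
  deltas=[
    {"tx": 0,"ty": 2,"tz": 0,"twist": 0},
    {"tx": 0,"ty": 4,"tz": 0,"twist": 0},
    {"tx": 0,"ty": 6,"tz": 0,"twist": 0},
    {"tx": 0,"ty": 8,"tz": 0,"twist": 0},
    {"tx": 0,"ty": 10,"tz": 0,"twist": 0},
    {"tx": 0,"ty": 12,"tz": 0,"twist": 0},
    {"tx": 0,"ty": 14,"tz": 0,"twist": 0},
    {"tx": 0,"ty": 16,"tz": 0,"twist": 0},
  ],
)

```text
time_s: 6.15
tool_pos: [493.9, -149.3, 60.0]
tool_rot: [-0.028, 3.141, -0.0]
contact_force: [2.1, -3.5, -1.4]
gripper_width: 0.003
finger_force: 1.8
```

Emit:
play_rows(
  deltas=[
    {"tx": 0,"ty": 3,"tz": 0,"twist": 0},
    {"tx": 0,"ty": 6,"tz": 0,"twist": 0},
    {"tx": 0,"ty": 9,"tz": 0,"twist": 0},
    {"tx": 0,"ty": 12,"tz": 0,"twist": 0},
    {"tx": 0,"ty": 15,"tz": 0,"twist": 0},
    {"tx": 0,"ty": 18,"tz": 0,"twist": 0},
    {"tx": 0,"ty": 20,"tz": 0,"twist": 0},
    {"tx": 0,"ty": 22,"tz": 0,"twist": 0},
  ],
)

```text
time_s: 6.82
tool_pos: [493.5, -127.3, 60.0]
tool_rot: [-0.028, 3.141, -0.0]
contact_force: [2.8, -3.1, -0.7]
gripper_width: 0.003
finger_force: 1.8
```

Emit:
play_rows(
  deltas=[
    {"tx": 0,"ty": 1,"tz": 0,"twist": 0},
    {"tx": 0,"ty": 2,"tz": 0,"twist": 0},
    {"tx": 0,"ty": 3,"tz": 0,"twist": 0},
    {"tx": 0,"ty": 4,"tz": 0,"twist": 0},
    {"tx": 0,"ty": 5,"tz": 0,"twist": 0},
    {"tx": 0,"ty": 6,"tz": 0,"twist": 0},
    {"tx": 0,"ty": 7,"tz": 0,"twist": 0},
    {"tx": 0,"ty": 8,"tz": 0,"twist": 0},
  ],
)

```text
time_s: 7.48
tool_pos: [493.3, -119.4, 60.0]
tool_rot: [-0.028, 3.141, -0.0]
contact_force: [2.6, -3.5, 0.6]
gripper_width: 0.003
finger_force: 1.8
```

Emit:
play_rows(
  deltas=[
    {"tx": 0,"ty": 1,"tz": 0,"twist": 0},
    {"tx": 0,"ty": 2,"tz": 0,"twist": 0},
    {"tx": 0,"ty": 3,"tz": 0,"twist": 0},
    {"tx": 0,"ty": 4,"tz": 0,"twist": 0},
    {"tx": 0,"ty": 5,"tz": 0,"twist": 0},
    {"tx": 0,"ty": 6,"tz": 0,"twist": 0},
    {"tx": 0,"ty": 7,"tz": 0,"twist": 0},
    {"tx": 0,"ty": 8,"tz": 0,"twist": 0},
  ],
)

```text
time_s: 8.15
tool_pos: [493.1, -111.4, 59.9]
tool_rot: [0.028, -3.141, 0.0]
contact_force: [3.1, -3.6, 1.3]
gripper_width: 0.005
finger_force: 1.8
```

Emit:
play_rows(
  deltas=[
    {"tx": 0,"ty": 1,"tz": 0,"twist": 0},
    {"tx": 0,"ty": 2,"tz": 0,"twist": 0},
    {"tx": 0,"ty": 3,"tz": 0,"twist": 0},
    {"tx": 0,"ty": 4,"tz": 0,"twist": 0},
  ],
)

```text
time_s: 8.48
tool_pos: [493.2, -108.4, 60.1]
tool_rot: [-0.03, 3.141, -0.003]
contact_force: [-0.8, -29.9, -0.4]
gripper_width: 0.003
finger_force: 15.4
```

The force rises at the expected stop position. Backing off, lifting, then a check from the top camera.

Emit:
play_rows(
  deltas=[
    {"tx": 0,"ty": -2,"tz": 0,"twist": 0},
    {"tx": 0,"ty": -5,"tz": 0,"twist": 0},
    {"tx": 0,"ty": -10,"tz": 0,"twist": 0},
    {"tx": 0,"ty": -20,"tz": 0,"twist": 0},
    {"tx": 0,"ty": -32,"tz": 0,"twist": 0},
    {"tx": 0,"ty": -45,"tz": 0,"twist": 0},
    {"tx": 0,"ty": -60,"tz": 0,"twist": 0},
    {"tx": 0,"ty": -60,"tz": 0,"twist": 0},
  ],
)

```text
time_s: 9.15
tool_pos: [494.4, -170.2, 60.1]
tool_rot: [-0.025, 3.141, -0.001]
contact_force: [0.4, -0.5, -0.6]
gripper_width: 0.003
finger_force: 0.0
```

Emit:
play_rows(
  deltas=[
    {"tx": 0,"ty": 0,"tz": -25,"twist": 0},
    {"tx": 0,"ty": 0,"tz": -55,"twist": 0},
    {"tx": 0,"ty": -15,"tz": -85,"twist": 0},
    {"tx": 0,"ty": -45,"tz": -110,"twist": 0},
    {"tx": 0,"ty": -75,"tz": -125,"twist": 0},
    {"tx": 0,"ty": -105,"tz": -130,"twist": 0},
    {"tx": 0,"ty": -130,"tz": -130,"twist": 0},
    {"tx": 0,"ty": -130,"tz": -130,"twist": 0},
  ],
)

```text
time_s: 9.82
tool_pos: [496.7, -301.6, 190.8]
tool_rot: [-0.024, 3.14, -0.002]
contact_force: [-0.3, 0.5, 0.0]
gripper_width: 0.006
finger_force: 0.0
```

```bash
python3 - <<'E'
from h import *
im=ctrl.grab_frame('top')[:,:,::-1]
cv2.imwrite('pics/top2.png',cv2.resize(im[130:280,265:435],None,fx=4,fy=4,interpolation=cv2.INTER_CUBIC))
o=ctrl.get_obs();print(o['tool_pos'],o['contact_force'])
E
```

```text
[ 496.14170316 -299.55376447  190.07903128] [ 0.02452095 -1.16358914 -0.28623303]
```

View pics/top2.png

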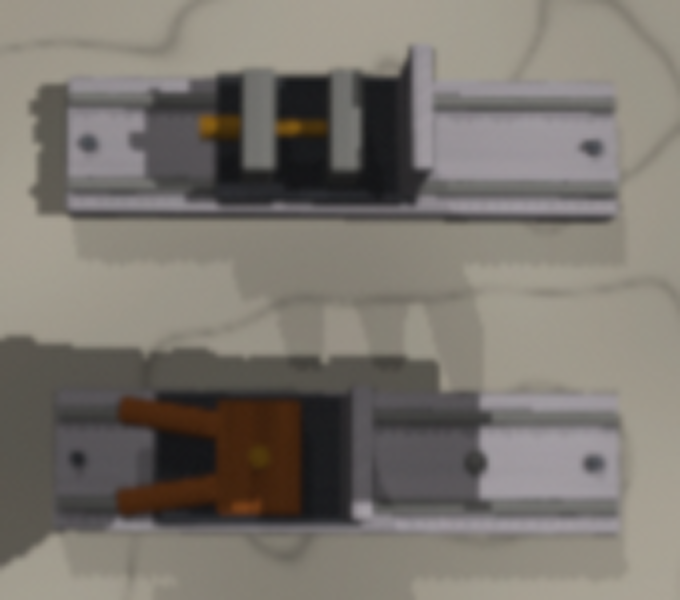

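The carriage's leading edge, at crop column 155, is about 49 mm short of the bed front at column 57. The stop calls for 50 mm, so it is home. The vice slide looks the same as before.

```bash
python3 -c "
from station import ctrl
print(ctrl.job_done())"
```

```text
the job is handed in; nothing more can be done
None
```

The bench-pin carriage broke free and went home against its end stop (last contact force reading 30 N), the arm is clear and the vice slide was left alone; the job is handed in, but no verdict was returned.

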